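Tuck the colour reference strip under the tray's leaf and hold it flat

TASK

At the test reading station, pick up the white colour reference strip by its orange grip block and slide its front edge (the long edge farthest from the grip) squarely under the lapped blue leaf of the grey reading tray, both corners under, until the black line on the strip meets the leaf's yellow edge. Do not lift the leaf, and leave the cassettes, pen and dropper bottle where they are. Then press the strip firmly flat onto the tray and finish while still holding it pressed there with the fingers, for the reading photo.

Things in the scene. Friction and masses are not known exactly. Their poses are not given: they have to be found in the camera images.
- tray: Grey flat reading tray fixed to the table, 260 (its x) x 200 (y) x 12 mm; origin at the centre of its underside, z up. A blue leaf laps over tray x = +50 to +110 mm, y = -80 to +80 mm, its underside 8 mm above the tray's top face; its free edge is at x = +50 mm, its hinge and a black block at +110 mm. The strip goes in along tray +x. A cassette lies across the tray at about x = -105 mm.
- leaf_edge (a point): Middle of the lower side of the blue leaf's free edge, which is marked by a yellow stripe along its top; the leaf is 60 mm deep (tray x), 160 mm wide (tray y), 3 mm thick. Axes parallel to the tray's while the leaf lies down.
- leaf (a joint): Angle of the blue leaf about its far edge, rad: 0 = lying down level at rest, grows as its free edge is lifted (0.1 rad = 6 mm at the edge). It is light (50 g), swings freely and falls back. It may never exceed 0.1.
- strip_grip (a point): Centre of the strip's orange grip block, which is 16 (strip x) x 40 (y) mm, 36 mm tall and stands on the white plate: its top is 40 mm and this point 22 mm above the plate's underside. The point is 70 mm behind the strip's front (+x) edge, 20 mm ahead of its rear edge and midway in y. Axes: x towards the front edge, y along it, z up.
- strip_left (a point): Front left corner of the strip (strip +x, +y), at its underside: 70 mm ahead of the grip block's centre and 60 mm to its left.
- strip_right (a point): Front right corner of the strip (strip +x, -y), at its underside.
- strip: The colour reference strip, loose, at first flat on the table: a rigid white plate 90 (x) x 120 (y) x 4 mm, 80 to 170 g; origin at the centre of the plate's underside, 25 mm ahead of the grip block's centre. A black line lies 25 mm behind the front edge, pink patches between line and grip block.
- cassette_tray: Lies across the tray's near end: white test cassette, 70 (its x) x 20 x 5 mm, origin at the centre of its underside; a bystander to leave alone: it may not shift by more than 25 mm
- cassette_loose: Lies along strip x about 100 mm to the right of the strip's centre: white test cassette, 70 (its x) x 20 x 5 mm, origin at the centre of its underside; a bystander to leave alone: it may not shift by more than 25 mm
- pen: Red pen, 140 mm long (its x), 9 mm thick, origin at the middle of its underside; lies along strip x about 100 mm to the left of the strip's centre; a bystander: it may not shift by more than 25 mm
- dropper: Small dropper bottle with a blue cap, 32 mm across, 70 mm tall, in front of the box of tubes, origin at the centre of its underside; a bystander: it may not shift by more than 25 mm
Mind the look-alikes: they are no part of the job. What is shaped like the strip but purple or turquoise is not meant.

How it is judged (in metres and radians):
At the end, for the whole second after the job is handed in: Both front corners are 15 to 35 mm under the leaf and within its width; the strip is flat on the tray (within 3.5 mm, tilt under 0.04 rad), at rest, pressed on it with over 3 N, the fingers still on it with over 2 N; the leaf is down (under 0.05 rad) (x of strip_left in the frame of tray between 0.065 and 0.085 m and y of strip_left in the frame of tray between -0.08 and 0.08 m and z of strip_left in the frame of tray between 0.009 and 0.0155 m and x of strip_right in the frame of tray between 0.065 and 0.085 m and y of strip_right in the frame of tray between -0.08 and 0.08 m and z of strip_right in the frame of tray between 0.009 and 0.0155 m and angle between strip_grip's own z axis and vertical below 0.04 rad and contact force between strip and tray above 3 N and contact force between the fingers and strip above 2 N and value of joint leaf below 0.05 rad and linear speed of strip below 0.01 m/s); the arm keeps its last pose, push and grip.
It fails at once if the leaf is lifted by more than 0.1 rad (6 mm at its edge) (value of joint leaf above 0.1 rad).
It fails at once if the test cassette on the tray is shifted by more than 25 mm (distance of cassette_tray from where it was at the start of the episode above 0.025 m).
It fails at once if the test cassette beside the strip is shifted by more than 25 mm (distance of cassette_loose from where it was at the start of the episode above 0.025 m).
It fails at once if the red pen is shifted by more than 25 mm (distance of pen from where it was at the start of the episode above 0.025 m).
It fails at once if the dropper bottle is shifted by more than 25 mm (distance of dropper from where it was at the start of the episode above 0.025 m).
It also fails if it takes over 38 s, if anything falls off the work surface, if the arm or the gripper's body presses on something with over 40 N, if the wrist force passes 120 N, or if a joint passes its speed limit or range.

ROBOT

A 6-joint arm with a two-finger parallel gripper is mounted at the origin on the work surface. World frame = base frame: x ahead of the robot, y to its left, z up, the work surface at z = 0. Lengths are in m, angles in degrees, forces in N, time in s.
With the tool pointing down it reaches from about 0.3 to 0.75 m from the base axis. Payload 8.5 kg.
Tool frame: the origin (TCP) lies at the very end of the fingers, on their centre line; the grasp point (between the pads) lies env.pinch_z behind it (env.pinch_z is the distance from the TCP to the grasp point, in m); z points along the fingers, y is the line along which they close (so a half turn about z gives the same grasp; the last joint's range is limited). The gripper opens to 85 mm and grips with 20 to 120 N. Pads are 22 mm wide; open, the fingers measure 114 mm over their backs; the gripper's body (76 mm by 85 mm) begins 54 mm behind the grasp point. The pads swing forward as they close: fully open they stand 13 mm farther back than shut.
Start: joints at [57.049, 21.807, 74.336, -0, 83.858, -12.336], TCP at [0.194, 0.515, 0.231] pointing down, gripper open.
Joint ranges: [-178.18, 178.18], [-50.72, 133.34], [12.68, 142.11], [-81.47, 261.47], [9.98, 163.14], [-165.26, 165.26]. Speed limits (degrees/s): [136.94, 136.94, 180, 180, 180, 180].

INTERFACE

Orientations are given as a 3x3 rotation matrix whose columns are the frame's x, y, z axes.
In Python, from rig import telemetry, get_image, env gives the robot as it stands. The module is installed in compiled form; this text tells all that it offers.
- The arm moves only by the tool apply_moves, never from a script. Its argument "series" is a list of rows, each a list of 7 numbers: the shift along the tool's x, y, z in mm, then the turn, a rotation vector about the tool's x, y, z in degrees, then the opening, from 0 (shut) to 1 (fully open). A call has 1 to 12 rows; each row shifts and turns the commanded pose from where the row before left it, along the tool's axes as they then stand; what a row does not reach is not made up. A row lasts 1/8 s, in which the tool goes at most 62.5 mm and 10.7 degrees, less where a joint would pass 70% of its speed; a pose out of reach is approached as far as the arm can. A call with a gripper value outside its range is refused whole. The fingers move at their own pace and stop on an object; "grip_force" is the grip in N (left out, the last holds). Time passes only in rows, so rows that do not move let the fingers close. It gives the time, the measured TCP pose, the force, the opening and the grip force at its end, in the units of the state.
- telemetry.observe(): the state, without advancing time (a new reading comes with each control period).
- get_image(name): name is "scene" or "top" or "wrist"; returns a dict with "frame" (384x512x3 uint8, red, green, blue), "z_map" (384x512 float32, m along the optical axis (not along the pixel's ray), 0 where there is no reading), "vertical_fov" (degrees; the focal length in pixels is half the picture's height over the tangent of half this angle, whatever the lens; pixels are square), "cx", "cy" (the principal point, pixels), "dist" ([k1, k2, p1, p2, k3] as OpenCV has them; the pictures are not rectified), "eye" and "attitude" of the camera in the world; the wrist camera has in their place "mount" (4x4, takes a point from camera to tool coordinates, whose origin is the TCP and whose axes are the flange's). Camera axes: x right, y up, looking along -z (the intrinsics and any distortion apply to the point x, -y, -z); pixel columns grow to the right and rows downward; lengths in m; the calibration is good to about 2 mm. A picture is of the moment at which its call begins: read the wrist's pose just before it.
- env.close_job(): hands the job in; it is judged then, once.
The state is a dict: "time_s": time; "q": joint angles; "qvel": joint speeds; "joint_efforts": joint torques, N m; "position": TCP position; "tool_rot": TCP orientation; "ft_force": force on the tool from outside, world axes, zero at the start; "wrist_torque": the same for the moment, N m; "grip_width": finger opening in m; "gripper_force": force on a finger pad.
Only numpy, scipy, OpenCV 4.12 (cv2) and the standard library are available. Lean on these libraries where they do the work, as an engineer would, in place of code of your own. Each camera call takes 0.05 s, during which the arm holds its last target. There are 200 camera calls.

## Working session

There is one attempt and no reset: what is moved stays moved. The work goes in short steps, Python scripts to look and compute and a tool call to move; the robot and the scene stay as the last step left them, time stands still between calls to the robot, and variables do not carry over. Pictures are saved under pics/ and viewed, at most 10 in all, crops included, and the job is handed in when it is done.

Besides the shell and the picture viewer there is one more tool, called after "Request:" by a JSON object that holds its "api" and its "payload". apply_moves: Moves the arm, as the interface text tells. Its arguments: {"type":"object","properties":{"series":{"type":"array"},"grip_force":{"type":"number"}},"required":["series"]}

```bash
mkdir -p pics; cat > h.py <<'E'
import numpy as np, cv2
from rig import telemetry, get_image, env
def K(im):
    f=im["frame"].shape[0]/2/np.tan(np.radians(im["vertical_fov"])/2)
    return np.array([[f,0,im["cx"]],[0,f,im["cy"]],[0,0,1.]])
def pose(im,st=None):
    if "eye" in im:
        R=np.array(im["attitude"],float); return R.reshape(3,3),np.array(im["eye"],float)
    T=np.array(im["mount"]); Rt=np.array(st["tool_rot"]).reshape(3,3)
    return Rt@T[:3,:3], Rt@T[:3,3]+np.array(st["position"])
def rays(im,uv):
    p=cv2.undistortPoints(np.array(uv,float).reshape(-1,1,2),K(im),np.array(im["dist"],float)).reshape(-1,2)
    return np.c_[p[:,0],-p[:,1],-np.ones(len(p))]
def onplane(im,uv,z,st=None):
    R,e=pose(im,st); d=rays(im,uv)@R.T
    return e+d*((z-e[2])/d[:,2])[:,None]
def cloud(im,st=None):
    h,w=im["z_map"].shape; v,u=np.mgrid[:h,:w]
    R,e=pose(im,st); d=rays(im,np.c_[u.ravel(),v.ravel()])*im["z_map"].reshape(-1,1)
    return (d@R.T+e).reshape(h,w,3)
def save(im,name): cv2.imwrite("pics/"+name,im["frame"][...,::-1])
E
python3 - <<'E'
from h import *
import pickle
s=telemetry.observe(); print(s["position"],np.round(s["tool_rot"],3).tolist(),s["ft_force"],s["grip_width"],env.pinch_z)
a=[get_image(n) for n in("scene","top")]
pickle.dump(a,open("a.pkl","wb"))
for i in a: print(i["eye"],i["vertical_fov"],i["dist"],np.round(i["attitude"],2).tolist())
cv2.imwrite("pics/two.png",np.hstack([cv2.resize(i["frame"],(400,300)) for i in a])[...,::-1])
save(a[1],"top.png");save(a[0],"scene.png")
E
```

```text
[0.1934924  0.5145246  0.23071393] [[-0.936, 0.352, -0.001], [0.352, 0.936, -0.001], [0.0, -0.001, -1.0]] [-0.224526   -0.34363723 -0.19334116] 0.085406370190735 0.0187
[ 1.1997251  -0.349366    0.66905899] 54.34675931575928 [0.01852956 0.         0.         0.         0.        ] [[0.47, -0.59, 0.66], [0.88, 0.3, -0.36], [0.02, 0.75, 0.66]]
[ 0.49001314 -0.00781472  0.89642591] 57.02198590661186 [-0.03633425  0.          0.          0.          0.        ] [[0.0, 1.0, -0.09], [-1.0, 0.0, -0.02], [-0.02, 0.09, 1.0]]
```

View pics/top.png

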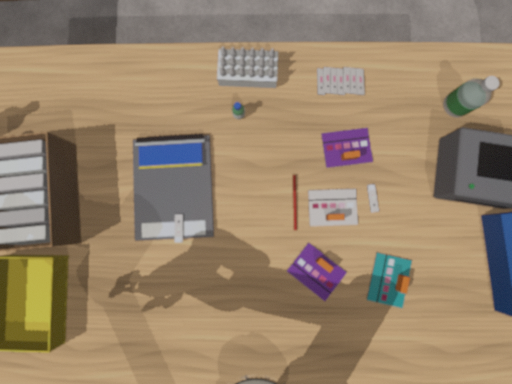

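View pics/scene.png

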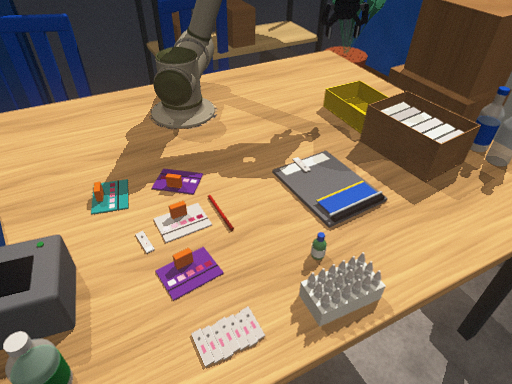

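The two views show the tray at top px (172,187), with its leaf at (170,153) towards world +x.

Candidates for the strip:
- white strip with an orange block, (333,207) and block (335,217)
- purple look-alikes at (348,148) and (317,271)
- turquoise look-alike at (390,280)
- white cassette pack at (341,81)

I choose the white one at (333,207): it has the pen on its left and the cassette on its right, as described. The next step is to measure it and check it in a crop.

```bash
python3 - <<'E'
from h import *
import pickle
s,t=pickle.load(open("a.pkl","rb"))
P=cloud(t); hsv=cv2.cvtColor(t["frame"],cv2.COLOR_RGB2HSV)
def comp(m,seed_box):
    x0,y0,x1,y1=seed_box; mm=np.zeros_like(m); mm[y0:y1,x0:x1]=m[y0:y1,x0:x1]; 
    n,l,st,c=cv2.connectedComponentsWithStats(mm); k=1+st[1:,4].argmax(); return l==k
def rect(m,z,name):
    cs,_=cv2.findContours(m.astype(np.uint8),0,1); c=max(cs,key=cv2.contourArea).reshape(-1,2)
    w=onplane(t,c,z)[:,:2]; r=cv2.minAreaRect((w*1000).astype(np.float32)); print(name,r); return r
org=(((hsv[...,0]<15)&(hsv[...,1]>170)&(hsv[...,2]>130))*255).astype(np.uint8)
m=comp(org,(310,205,362,228)); print("grip depth z",np.percentile(P[m][:,2],[5,50,90])); rect(m,.040,"grip")
wh=(((hsv[...,1]<60)&(hsv[...,2]>150))*255).astype(np.uint8); wh=cv2.morphologyEx(wh|org,cv2.MORPH_CLOSE,np.ones((7,7)))
m=comp(wh,(303,184,363,231)); print(np.median(P[m][:,2])); rect(m,.004,"strip")
ye=(((abs(hsv[...,0].astype(int)-27)<7)&(hsv[...,1]>130)&(hsv[...,2]>120))*255).astype(np.uint8)
bl=(((hsv[...,0]>105)&(hsv[...,0]<125)&(hsv[...,1]>170)&(hsv[...,2]>80))*255).astype(np.uint8)
m=comp(bl,(130,130,215,180)); print(np.median(P[m][:,2])); rect(m,.023,"leaf")
m=comp(ye,(130,160,210,175)); print(np.median(P[m][:,2]));rect(m,.023,"yellow")
# tray via dark grey
gr=(((hsv[...,1]<50)&(hsv[...,2]<130))*255).astype(np.uint8); m=comp(gr,(120,125,225,250)); rect(m,.012,"tray grey")
o=np.hstack([cv2.resize(t["frame"][175:240,270:390],None,fx=4,fy=4,interpolation=3)[:260,:380],cv2.resize(t["frame"][128:248,125:222],None,fx=4,fy=4,interpolation=3)[:260,:380]])
cv2.imwrite("pics/crop.png",o[...,::-1])
E
```

```text
grip depth z [0.03787661 0.04051048 0.04322265]
grip ((508.8252868652344, -196.66262817382812), (4.819131374359131, 21.811798095703125), 0.0201282761991024)
0.004699262383924818
strip ((532.5009155273438, -192.43740844726562), (93.29151916503906, 123.22097778320312), 1.8663676977157593)
0.02438403485561763
leaf ((649.8838500976562, 192.45152282714844), (12.764056205749512, 14.687949180603027), 60.10075759887695)
0.023845254852981057
yellow ((631.5718383789062, 259.6877136230469), (0.0, 0.0), 0.0)
tray grey ((583.634521484375, 212.46383666992188), (259.2480163574219, 198.50184631347656), 3.0317351818084717)
```

View pics/crop.png

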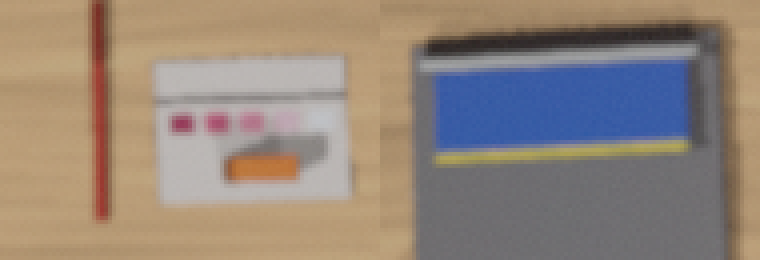

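The crop confirms the white strip: orange block near its rear (side nearer the robot), black line near the front, red pen to its left. The tray's leaf with its yellow edge faces the robot. Moving above the strip now.

Request:
{"api": "apply_moves", "payload": {"series": [[-45, -46, 0, 0, 0, 0, 1], [-45, -46, 0, 0, 0, 0, 1], [-45, -46, 0, 0, 0, 0, 1], [-45, -46, 0, 0, 0, 0, 1], [-45, -46, 0, 0, 0, 0, 1], [-45, -46, 0, 0, 0, 0, 1], [-45, -46, 0, 0, 0, 0, 1], [-45, -46, 0, 0, 0, 0, 1], [-45, -46, 0, 0, 0, 0, 1], [-45, -46, 0, 0, 0, 0, 1], [-45, -46, 0, 0, 0, 0, 1], [-45, -46, 0, 0, 0, 0, 1]]}}

```text
time_s: 1.6
position: [0.4961, -0.1737, 0.2311]
tool_rot: [[-0.936, 0.353, -0.0], [0.353, 0.936, 0.0], [0.0, 0.0, -1.0]]
ft_force: [0.2, 1.3, -0.6]
grip_width: 0.0854
gripper_force: 0.0
```

Request:
{"api": "apply_moves", "payload": {"series": [[0, 0, 0, 0, 0, 9.6, 1], [0, 0, 0, 0, 0, 9.6, 1], [0, 0, 0, 0, 0, 9.6, 1], [0, 0, 0, 0, 0, 9.6, 1], [0, 0, 0, 0, 0, 9.6, 1], [0, 0, 0, 0, 0, 9.6, 1], [0, 0, 0, 0, 0, 9.6, 1], [0, 0, 0, 0, 0, 0, 1], [0, 0, 0, 0, 0, 0, 1]]}}

```text
time_s: 2.72
position: [0.4957, -0.1716, 0.2312]
tool_rot: [[-0.041, 0.999, -0.0], [0.999, 0.041, 0.0], [0.0, -0.0, -1.0]]
ft_force: [-0.3, -0.7, 0.6]
grip_width: 0.0855
gripper_force: 0.0
```

```bash
python3 - <<'E'
from h import *
s=telemetry.observe(); w=get_image("wrist"); print(s["time_s"],s["position"],np.round(s["tool_rot"],4).tolist()); print(np.round(w["mount"],3).tolist(),w["vertical_fov"],w["dist"])
import pickle; pickle.dump((s,w),open("w1.pkl","wb")); save(w,"w1.png")
E
```

```text
2.725 [ 0.49569926 -0.1716293   0.23116205] [[-0.0413, 0.9991, -0.0003], [0.9991, 0.0413, 0.0002], [0.0002, -0.0003, -1.0]]
[[-0.001, 0.963, 0.269, 0.069], [1.0, 0.001, -0.0, 0.001], [-0.001, 0.269, -0.963, -0.142], [0.0, 0.0, 0.0, 1.0]] 61.51081857214958 [-0.06512044  0.          0.          0.          0.        ]
```

View pics/w1.png

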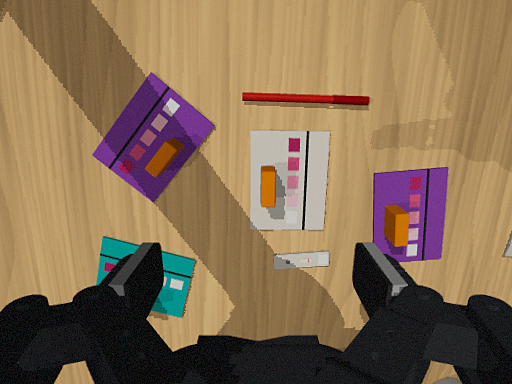

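The wrist view shows the white strip at (290,180) with its grip block at (268,187). The look-alikes are clear of the gripper's path. Refining the strip pose next.

```bash
cat >> h.py <<'E'
def strip_fit(im,st,box,z0=0.0):
    hsv=cv2.cvtColor(im["frame"],cv2.COLOR_RGB2HSV); x0,y0,x1,y1=box
    def big(m):
        q=np.zeros(m.shape,np.uint8); q[y0:y1,x0:x1]=m[y0:y1,x0:x1]
        n,l,s,c=cv2.connectedComponentsWithStats(q); return (l==1+s[1:,4].argmax()).astype(np.uint8)
    org=((hsv[...,0]<22)&(hsv[...,1]>170)&(hsv[...,2]>80)).astype(np.uint8)
    wh=((hsv[...,1]<60)&(hsv[...,2]>90)).astype(np.uint8)
    out=[]
    for m,z in((cv2.morphologyEx(wh,cv2.MORPH_CLOSE,np.ones((9,9))),z0+.004),(org,z0+.040)):
        cs,_=cv2.findContours(big(m),0,1); c=max(cs,key=cv2.contourArea)
        out.append(cv2.minAreaRect((onplane(im,c.reshape(-1,2),z,st)[:,:2]*1000).astype(np.float32)))
    P=cloud(im,st); o=big(org)>0; q=P[o]; top=q[q[:,2]>z0+.035]
    return out,np.median(top,0)
E
python3 - <<'E'
from h import *
import pickle
s,w=pickle.load(open("w1.pkl","rb"))
r,t=strip_fit(w,s,(240,120,340,240)); print(r,t)
E
```

```text
[((533.5660400390625, -191.1936798095703), (89.98455810546875, 120.23384857177734), 1.8416106700897217), ((508.4335632324219, -188.48439025878906), (15.008088111877441, 44.11272048950195), 2.492435932159424)] [ 0.50830219 -0.19080467  0.03912629]
```

Request:
{"api": "apply_moves", "payload": {"series": [[-20.7, 12, 40, 0, 0, 0.5, 1], [0, 0, 50, 0, 0, 0, 1], [0, 0, 50, 0, 0, 0, 1], [0, 0, 40, 0, 0, 0, 1], [0, 0, 24, 0, 0, 0, 1], [0, 0, 12, 0, 0, 0, 1], [0, 0, 8, 0, 0, 0, 1], [0, 0, 0, 0, 0, 0, 1]]}}

```text
time_s: 3.78
position: [0.5087, -0.192, 0.0075]
tool_rot: [[-0.03, 1.0, 0.0], [1.0, 0.03, -0.0], [-0.0, 0.0, -1.0]]
ft_force: [0.4, 0.0, 0.1]
grip_width: 0.0848
gripper_force: 0.0
```

Request:
{"api": "apply_moves", "payload": {"series": [[0, 0, 0, 0, 0, 0, 0.5], [0, 0, 0, 0, 0, 0, 0.1], [0, 0, 0, 0, 0, 0, 0], [0, 0, 0, 0, 0, 0, 0], [0, 0, 0, 0, 0, 0, 0], [0, 0, 0, 0, 0, 0, 0], [0, 0, 0, 0, 0, 0, 0]], "grip_force": 60}}

```text
time_s: 4.65
position: [0.5086, -0.192, 0.0076]
tool_rot: [[-0.029, 1.0, 0.0], [1.0, 0.029, -0.0], [-0.0, 0.0, -1.0]]
ft_force: [-0.7, 0.5, 5.8]
grip_width: 0.0155
gripper_force: 59.5
```

Request:
{"api": "apply_moves", "payload": {"series": [[0, 0, -8, 0, 0, 0, 0], [0, 0, -20, 0, 0, 0, 0], [0, 0, -32, 0, 0, 0, 0], [0, 0, -30, 0, 0, 0, 0], [0, 0, 0, 0, 0, 0, 0]]}}

```text
time_s: 5.28
position: [0.5093, -0.1923, 0.0992]
tool_rot: [[-0.029, 1.0, 0.003], [1.0, 0.029, -0.002], [-0.002, 0.003, -1.0]]
ft_force: [-0.1, 0.2, -1.2]
grip_width: 0.0149
gripper_force: 58.9
```

Request:
{"api": "apply_moves", "payload": {"series": [[20, 2, 0, 0, 0, 0, 0], [40, 4, 0, 0, 0, 0, 0], [45, 5, 0, 0, 0, 0, 0], [45, 5, 0, 0, 0, 0, 0], [45, 5, 0, 0, 0, 0, 0], [45, 5, 0, 0, 0, 0, 0], [45, 5, 0, 0, 0, 0, 0], [45, 5, 0, 0, 0, 0, 0], [40, 4, 0, 0, 0, 0, 0], [31, 2, 0, 0, 0, -1.3, 0], [0, 0, 0, 0, 0, 0, 0], [0, 0, 0, 0, 0, 0, 0]]}}

```text
time_s: 6.78
position: [0.5379, 0.2102, 0.0964]
tool_rot: [[-0.052, 0.999, -0.002], [0.999, 0.052, -0.0], [-0.0, -0.002, -1.0]]
ft_force: [0.1, 0.6, -1.8]
grip_width: 0.0154
gripper_force: 58.8
```

```bash
python3 - <<'E'
from h import *
s=telemetry.observe(); w=get_image("wrist"); t=get_image("top"); c=get_image("scene"); print(s["time_s"],s["position"],np.round(s["tool_rot"],4).tolist(),s["grip_width"],s["ft_force"])
import pickle; pickle.dump((s,w,t,c),open("w2.pkl","wb"))
cv2.imwrite("pics/w2.png",np.hstack([cv2.resize(i,(400,300)) for i in (w["frame"],c["frame"][100:300,220:487])])[...,::-1])
E
```

```text
6.775 [0.53787838 0.21016969 0.09639789] [[-0.0523, 0.9986, -0.002], [0.9986, 0.0523, -0.0005], [-0.0004, -0.002, -1.0]] 0.015444244230718435 [ 0.14365636  0.56801904 -1.79277766]
```

View pics/w2.png

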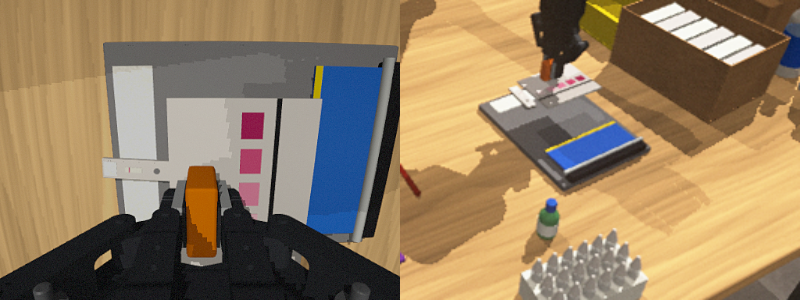

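The strip is held level over the tray, with its front edge at (318,100–220) in the left panel and the yellow leaf edge just beyond it. Next I measure the tilt, the held offset and the yellow edge.

```bash
cat > m.py <<'E'
from h import *
import sys
def analyse(s,w,zs):
    P=cloud(w,s); hsv=cv2.cvtColor(w["frame"],cv2.COLOR_RGB2HSV); f=w["frame"].astype(int)
    ang=lambda d:np.degrees(np.arctan2(d[1],d[0]))
    # strip plane
    m=(abs(P[...,2]-zs)<.012)&(hsv[...,1]<60)&(hsv[...,2]>110)&(np.abs(P[...,0]-s["position"][0]-.03)<.06)&(abs(P[...,1]-s["position"][1])<.07)
    m=cv2.erode(m.astype(np.uint8),np.ones((3,3)))>0
    q=P[m]; A=np.c_[q[:,:2]-np.array(s["position"][:2]),np.ones(len(q))]; c=np.linalg.lstsq(A,q[:,2],rcond=None)[0]
    r=q[:,2]-A@c; k=abs(r)<.003; c=np.linalg.lstsq(A[k],q[k,2],rcond=None)[0]
    print("strip plane slope x,y (rad), z top at TCP:",np.round(c,4),k.sum())
    cs,_=cv2.findContours(m.astype(np.uint8),0,1); 
    # front edge: last white pixel per row (undo erosion 1px)
    pts=[(np.where(m[v])[0].max()+1.5,v) for v in range(m.shape[0]) if m[v].sum()>15]
    W=onplane(w,pts,c[2]+.05*c[0],s)[:,:2]
    W=W[abs(W[:,0]-np.median(W[:,0]))<.006]
    l=cv2.fitLine(W.astype(np.float32),cv2.DIST_HUBER,0,.001,.001).ravel(); d=l[:2]*np.sign(l[1])
    print("front edge pt,y-range,yaw",l[2:],W[:,1].min(),W[:,1].max(),ang([d[1],-d[0]]))
    # yellow
    y=(abs(hsv[...,0].astype(int)-27)<6)&(hsv[...,1]>150)&(hsv[...,2]>110)&(P[...,2]<.04)&(P[...,2]>.01)&(P[...,0]>.6)&(P[...,0]<.67)
    pts=[(np.where(y[v])[0].min()-.5,v) for v in range(y.shape[0]) if y[v].sum()>1]
    if len(pts)>5:
        W=onplane(w,pts,.023,s)[:,:2]; l=cv2.fitLine(W.astype(np.float32),cv2.DIST_HUBER,0,.001,.001).ravel(); d=l[:2]*np.sign(l[1])
        print("yellow pt,yaw",l[2:],W[:,1].min(),W[:,1].max(),len(pts),ang([d[1],-d[0]]),"z",np.median(P[y][:,2]))
    g=(hsv[...,1]<40)&(hsv[...,2]<120)&(abs(P[...,2]-.012)<.008); q=P[g]; A=np.c_[q[:,:2]-q[:,:2].mean(0),np.ones(len(q))]; print("tray plane",np.round(np.linalg.lstsq(A,q[:,2],rcond=None)[0],4))
E
python3 - <<'E'
from m import *
import pickle
s,w,t,c=pickle.load(open("w2.pkl","rb"))
analyse(s,w,.0964-.003)
# yellow edge from the first top view
a=pickle.load(open("a.pkl","rb"))[1]; f=a["frame"].astype(int); y=(f[...,0]>110)&(f[...,1]>100)&(f[...,2]<.7*f[...,1]); 
pts=[]
for u in range(142,200):
    v=np.where((f[158:176,u,1]-f[158:176,u,2])>35)[0]
    if len(v): pts.append((u,158+v.max()+.5))
W=onplane(a,pts,.023)[:,:2]; l=cv2.fitLine(W.astype(np.float32),cv2.DIST_HUBER,0,.001,.001).ravel(); d=l[:2]*np.sign(l[1]); print("top yellow",l[2:],np.degrees(np.arctan2(-d[0],d[1])),W[:,1].min(),W[:,1].max())
E
```

```text
strip plane slope x,y (rad), z top at TCP: [-0.002   0.0014  0.092 ] 18645
front edge pt,y-range,yaw [0.6077953  0.22812009] 0.1635593337867166 0.27268267155343046 2.9956706
yellow pt,yaw [0.629899   0.28090113] 0.2704763005758418 0.2966482704037963 42 2.889864 z 0.022942302062868597
tray plane [ 0.0004 -0.0004  0.0113]
top yellow [0.631218   0.21606703] 3.1168587 0.14329440049603917 0.2876229156777567
```

Request:
{"api": "apply_moves", "payload": {"series": [[0, 10, 0, 0, 0, 0, 0], [0, 0, 20, 0, 0, 0, 0], [0, 0, 25, 0, 0, 0, 0], [0, 0, 15, 0, 0, 0, 0], [0, 0, 8, 0, 0, 0, 0], [0, 0, 3, 0, 0, 0, 0], [0, 0, 2, 0, 0, 0, 0], [0, 0, 0, 0, 0, 0, 0], [0, 0, 0, 0, 0, 0, 0]]}}

```text
time_s: 8.05
position: [0.5489, 0.2107, 0.0247]
tool_rot: [[-0.052, 0.999, 0.001], [0.999, 0.052, 0.0], [0.0, 0.001, -1.0]]
ft_force: [-0.7, -0.5, -1.3]
grip_width: 0.0151
gripper_force: 58.8
```

```bash
python3 - <<'E'
from m import *
import pickle
s=telemetry.observe(); w=get_image("wrist"); c=get_image("scene"); print(s["time_s"],s["position"],np.round(s["tool_rot"],4).tolist(),s["ft_force"])
pickle.dump((s,w,c),open("w3.pkl","wb"))
analyse(s,w,s["position"][2]-.004)
cv2.imwrite("pics/w3.png",np.hstack([cv2.resize(w["frame"],(400,300)),cv2.resize(c["frame"][130:250,270:430],(400,300),interpolation=2)])[...,::-1])
E
```

```text
8.05 [0.54888015 0.21070644 0.02468283] [[-0.0521, 0.9986, 0.0006], [0.9986, 0.0521, 0.0001], [0.0001, 0.0006, -1.0]] [-0.74268311 -0.46365016 -1.25933491]
strip plane slope x,y (rad), z top at TCP: [0.0009 0.0018 0.0203] 18847
front edge pt,y-range,yaw [0.6190782  0.22734094] 0.16081644968036798 0.2791167019731969 2.7734437
yellow pt,yaw [0.63192034 0.23924726] 0.1825467339053476 0.2963535983319933 230 2.953016 z 0.022879559513524828
tray plane [ 0.0005 -0.0013  0.0113]
```

View pics/w3.png

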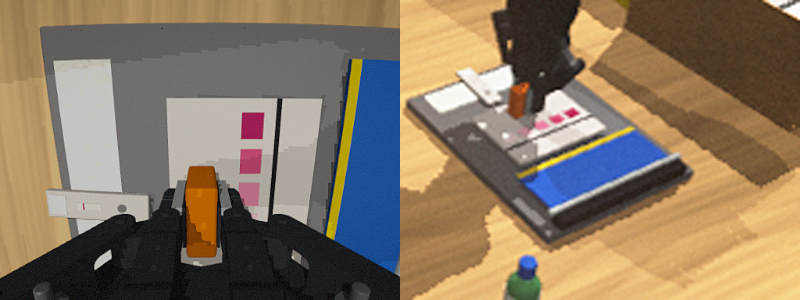

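Strip is square to the leaf, with its front edge about 13 mm short of it. Its underside is about 4.5 mm above the tray, so it goes 3.4 mm lower, then forward.

Request:
{"api": "apply_moves", "payload": {"series": [[0, 0, 1.7, 0, 0, 0, 0], [0, 0, 1.7, 0, 0, 0, 0], [0, 0, 0, 0, 0, 0, 0], [0, 0, 0, 0, 0, 0, 0]]}}

```text
time_s: 8.65
position: [0.5487, 0.2106, 0.0209]
tool_rot: [[-0.052, 0.999, -0.0], [0.999, 0.052, -0.0], [-0.0, -0.0, -1.0]]
ft_force: [1.1, 0.1, -1.9]
grip_width: 0.0155
gripper_force: 58.8
```

Request:
{"api": "apply_moves", "payload": {"series": [[0, 5, 0, 0, 0, 0, 0], [0, 5, 0, 0, 0, 0, 0], [0, 4, 0, 0, 0, 0, 0], [0, 4, 0, 0, 0, 0, 0], [0, 4, 0, 0, 0, 0, 0], [0, 0, 0, 0, 0, 0, 0]]}}

```text
time_s: 9.4
position: [0.5709, 0.2118, 0.0209]
tool_rot: [[-0.052, 0.999, 0.0], [0.999, 0.052, 0.0], [0.0, 0.0, -1.0]]
ft_force: [-0.2, 0.1, -1.3]
grip_width: 0.0149
gripper_force: 58.8
```

```bash
python3 - <<'E'
from m import *
s=telemetry.observe(); w=get_image("wrist"); print(s["time_s"],s["position"],s["ft_force"])
analyse(s,w,s["position"][2]-.004)
E
```

```text
9.4 [0.57093594 0.21179244 0.02085775] [-0.20537087  0.13462688 -1.33880503]
strip plane slope x,y (rad), z top at TCP: [ 0.022  -0.025   0.0162] 19140
front edge pt,y-range,yaw [0.6326552  0.24594365] 0.19787029299451891 0.2813209315844987 3.0082448
yellow pt,yaw [0.63216746 0.23497784] 0.16592570201196635 0.2966615077361626 231 3.0132446 z 0.022870000795129616
tray plane [ 0.0033 -0.0087  0.0114]
```

Request:
{"api": "apply_moves", "payload": {"series": [[0, 4, 0, 0, 0, 0, 0], [0, 4, 0, 0, 0, 0, 0], [0, 4, 0, 0, 0, 0, 0], [0, 3, 0, 0, 0, 0, 0], [0, 1.5, 0, 0, 0, 0, 0], [0, 0, 0, 0, 0, 0, 0]]}}

```text
time_s: 10.2
position: [0.5872, 0.2127, 0.0209]
tool_rot: [[-0.052, 0.999, -0.0], [0.999, 0.052, -0.0], [-0.0, -0.0, -1.0]]
ft_force: [-0.2, -0.8, -0.8]
grip_width: 0.0152
gripper_force: 58.8
```

Request:
{"api": "apply_moves", "payload": {"series": [[0, 0, 1, 0, 0, 0, 0], [0, 0, 0.5, 0, 0, 0, 0], [0, 0, 0, 0, 0, 0, 0], [0, 0, 0, 0, 0, 0, 0]]}}

```text
time_s: 10.7
position: [0.5871, 0.2127, 0.0197]
tool_rot: [[-0.052, 0.999, 0.0], [0.999, 0.052, -0.0], [-0.0, 0.0, -1.0]]
ft_force: [-2.2, -1.4, 4.2]
grip_width: 0.0152
gripper_force: 59.2
```

```bash
python3 - <<'E'
from m import *
s=telemetry.observe(); w=get_image("wrist");c=get_image("scene"); print(s["time_s"],s["position"],s["ft_force"])
analyse(s,w,s["position"][2]-.004)
cv2.imwrite("pics/w4.png",np.hstack([cv2.resize(w["frame"],(400,300)),cv2.resize(c["frame"][130:250,270:430],(400,300),interpolation=2)])[...,::-1])
E
```

```text
10.7 [0.58706779 0.21267419 0.0196861 ] [-2.24767199 -1.38037081  4.16626533]
strip plane slope x,y (rad), z top at TCP: [ 0.0308 -0.0236  0.015 ] 16801
front edge pt,y-range,yaw [0.6297299  0.24276094] 0.1982425804772299 0.28221719153473174 2.8194928
yellow pt,yaw [0.6313056  0.25329816] 0.20490999809546395 0.2967060397679098 202 2.9589856 z 0.022922354259158312
tray plane [ 0.0034 -0.0139  0.0114]
```

View pics/w4.png

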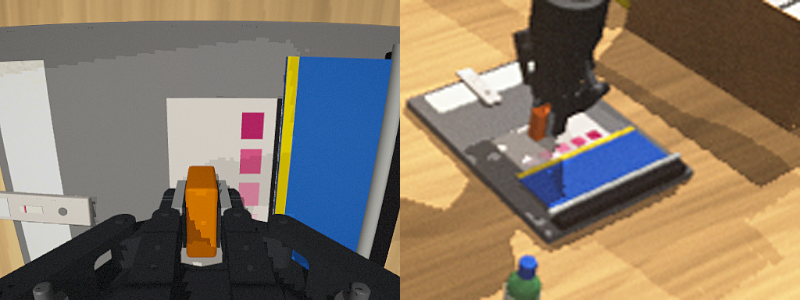

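The black line meets the yellow edge at about (282,100–210) in the left panel, the leaf lies down, and the strip touches the tray. Now pressing more firmly.

Request:
{"api": "apply_moves", "payload": {"series": [[0, 0, 0.7, 0, 0, 0, 0], [0, 0, 0.7, 0, 0, 0, 0], [0, 0, 0, 0, 0, 0, 0], [0, 0, 0, 0, 0, 0, 0], [0, 0, 0, 0, 0, 0, 0], [0, 0, 0, 0, 0, 0, 0]]}}

```text
time_s: 11.55
position: [0.5871, 0.2127, 0.0196]
tool_rot: [[-0.052, 0.999, 0.001], [0.999, 0.052, -0.0], [-0.0, 0.001, -1.0]]
ft_force: [-7.2, -1.1, 15.9]
grip_width: 0.015
gripper_force: 61.2
```

```bash
python3 - <<'E'
from m import *
s=telemetry.observe(); print(s["time_s"],s["position"],s["ft_force"],s["wrist_torque"],np.round(s["tool_rot"],4).tolist())
w=get_image("wrist")
hsv=cv2.cvtColor(w["frame"],cv2.COLOR_RGB2HSV)
P=cloud(w,s)
# strip plane: only whites well within plate
X=P-np.array(s["position"]); m=(X[...,0]>.012)&(X[...,0]<.04)&(X[...,1]>.025)&(X[...,1]<.055)&(hsv[...,2]>90)&(hsv[...,1]<70)
print(np.median(P[m],0),m.sum())
# black line vs yellow edge at several rows
for v in range(130,260,20):
    g=w["frame"][v,330:385].astype(int).sum(1); k=330+g.argmin(); y=np.where((hsv[v,330:400,1]>150)&(abs(hsv[v,330:400,0].astype(int)-27)<6))[0]
    if len(y): print(v,k,g.min(),330+y.min(),onplane(w,[(k,v)],.016,s)[0,:2],onplane(w,[(330+y.min()-.5,v)],.023,s)[0,:2])
E
```

```text
11.55 [0.58706731 0.21269555 0.01959976] [-7.22319785 -1.08580678 15.92384073] [-0.24980798  1.20043032 -0.05112702] [[-0.0523, 0.9986, 0.0006], [0.9986, 0.0523, -0.0], [-0.0001, 0.0006, -1.0]]
[0.60831499 0.25159332 0.01529378] 2538
130 356 71 364 [0.62900645 0.27245712] [0.63008813 0.27310708]
150 354 51 363 [0.62923508 0.26344859] [0.63079333 0.26455093]
170 356 76 361 [0.63136268 0.25426877] [0.63109792 0.25570943]
190 351 36 359 [0.63025724 0.24461003] [0.63143613 0.24658171]
210 349 11 358 [0.63058767 0.23469589] [0.63227151 0.23716101]
230 348 36 356 [0.63144616 0.22443931] [0.63269216 0.22736899]
250 346 35 354 [0.63186052 0.21375596] [0.63315463 0.2171931 ]
```

Pressed with about 16 N and flat. The line is within about 1.5 mm of the yellow edge, so both corners are about 24 mm under. Handing in.

```bash
python3 -c "
from rig import env
print(env.close_job())"
```

```text
the job is handed in; nothing more can be done
None
```

I handed the job in at about 11.6 s with the white strip squarely under the blue leaf, its front corners about 24 mm in by camera measurement. The strip is flat on the tray, and the fingers still hold it pressed with about 16 N. The hand-in gave no verdict.

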